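# Lock the lid on the bowl cutter and start it

### The job

Get the bowl cutter ready and set it going: fit its lid on the bowl, turn it clockwise until all its ears are hard up against the end stops of the hooks, and only when it is locked press the start button. Leave the other things on the table where they are.

Things in the scene. Friction and masses are not known exactly. Their poses are not given: they have to be found in the camera images.
- cutter: Table-top bowl cutter, fixed, steel. Origin on the table under the bowl's axis, z up, x towards its motor housing (box 135 x 170 mm, 166 mm high, from 126 to 261 mm along x). Deck under the bowl 70 mm high, 265 mm in x, 245 mm wide. Round steel bowl, outer radius 97 mm, rim 175 mm high. Three dark steel hooks round the rim at 60, 180 and 300 degrees anticlockwise from +x, seen from above.
- mouth (a point): Bowl's axis at the top of the free rubber gasket on the rim, 181 mm high; axes as the cutter's. The gasket is sprung: about 5 N (the lid's weight included) starts it down, 2 mm takes 9 N, it bottoms at 4 mm.
- hook0 (a point): Hook at 60 degrees: 40 mm long along the rim, 103 to 124 mm from the axis, top 193 mm high; its lip is 7 mm above the free gasket; open at its anticlockwise end, shut by a 6 mm end stop at its clockwise end. This point: where the middle of an ear's underside lies when home, 106 mm from the axis, 179 mm high. The lid is home with one ear in each hook, any of the three ways round.
- hook1 (a point): The same for the hook at 180 degrees.
- hook2 (a point): The same for the hook at 300 degrees.
- lid: The lid, grey plastic, about 0.35 kg, loose, right way up on the white board (15 mm high). Origin: centre of the underside of its round flange (radius 97 mm, 6 mm thick), z up, x along its grip bar. Below the origin a tapered spigot, radius 88 mm, reaches 12 mm down and enters the bowl with about 3 mm play. Three ears on the rim at 90, 210 and 330 degrees anticlockwise from +x.
- lid_grip (a point): Middle of the lid's black grip bar, 40 mm above the lid's origin. The bar: 150 mm long (along the lid's x), 22 mm wide, 20 mm high, on a leg near each end, the free span 100 mm long. The lid balances about here.
- lid_ear (a point): Middle of the underside of the ear at 90 degrees, 106 mm from the lid's centre. Ears are 40 mm long, reach 112 mm; their top ramps from 4 mm thick (clockwise end) to 9 mm, flat over the last 12 mm. The lid drops in only if turned 25 to 85 degrees anticlockwise of home (45 is good). Turning clockwise draws it 2 mm down, takes about 1 N m, less if pressed down with some 5 N, then stops hard.
- start (a joint): Travel of the start button, m: 0 released, 0.006 fully down (takes 5 N; it springs back). Pressed means beyond 0.004.
- start_top (a point): Centre of the top of the start button: flat, round, white, 28 mm across, pressed straight down, on top of the motor housing, 160 mm along the cutter's x and 45 mm to its -y side. The mushroom-headed knob 90 mm beside it (to +y) is the stop.
- tub: Bystander: white lidded tub, 92 mm across, 100 mm high, on the far end of the board; origin under its centre.
- scraper: Bystander: steel dough scraper, 115 mm wide, lying on the far end of the board; origin under its middle.
- basin: Bystander: small steel bowl, 104 mm across, 55 mm high; origin under its centre.
- sprayer: Bystander: white spray bottle, 72 mm across, 210 mm high; origin under its centre.
- ladle: Bystander: steel spoon, 260 mm long, lying on the table; origin at its middle.
- jar: Bystander: glass jar, 76 mm across, 120 mm high; origin under its centre.
There are look-alikes about, which are no part of the job. Leave any green look-alike of the lid alone.

How it is judged (in metres and radians):
On the way, in this order (a step that is already met when the one before it is completed fails the run):
1. the lid sits level on the bowl's gasket with its ears down in the gaps between the hooks (horizontal distance between lid and mouth below 0.006 m and z of lid in the frame of mouth below 0.002 m and angle between lid's own z axis and vertical below 0.04 rad), for 0.1 s.
2. the lid is turned home, its ears against the end stops of the hooks ((distance between lid_ear and hook0 below 0.007 m or distance between lid_ear and hook1 below 0.007 m or distance between lid_ear and hook2 below 0.007 m) and horizontal distance between lid and mouth below 0.006 m and angle between lid's own z axis and vertical below 0.03 rad), for 0.2 s.
3. the start button is pressed (value of joint start above 0.004 m), for 0.05 s.
At the end, for the whole second after the job is handed in: The lid sits level on the bowl (centre within 6 mm of the axis, tilt under 0.03 rad) and at rest, each ear within 7 mm of its home place against the end stop of a hook, and the start button, pressed after that, has sprung back (all of step 2 and value of joint start below 0.002 m and linear speed of lid below 0.02 m/s); the robot touches nothing.
It fails at once if the start button is pressed while the lid is not locked home (value of joint start above 0.004 m and not ((distance between lid_ear and hook0 below 0.007 m or distance between lid_ear and hook1 below 0.007 m or distance between lid_ear and hook2 below 0.007 m) and horizontal distance between lid and mouth below 0.006 m and angle between lid's own z axis and vertical below 0.03 rad)).
It fails at once if another thing on the table (tub, scraper, steel bowl, spray bottle, spoon or jar) is pushed more than 40 mm from its place (distance of any of tub, scraper, basin, sprayer, ladle, jar from where it was at the start of the episode above 0.04 m).
It also fails if it takes over 64 s, if anything falls off the work surface, if the arm or the gripper's body presses on something with over 40 N, if the wrist force passes 120 N, or if a joint passes its speed limit or range.

### The arm

A 7-joint arm with a two-finger parallel gripper is mounted at the origin on the work surface. World frame = base frame: x ahead of the robot, y to its left, z up, the work surface at z = 0. Lengths are in m, angles in degrees, forces in N, time in s.
With the tool pointing down it reaches from about 0.35 to 0.9 m from the base axis. Payload 7.2 kg.
Tool frame: the origin (TCP) lies at the very end of the fingers, on their centre line; the grasp point (between the pads) lies 19 mm behind it (env.pinch_z is the distance from the TCP to the grasp point, in m); z points along the fingers, y is the line along which they close (so a half turn about z gives the same grasp; the last joint's range is limited). The gripper opens to 85 mm and grips with 20 to 120 N. Pads are 22 mm wide; open, the fingers measure 114 mm over their backs; the gripper's body (76 mm by 85 mm) begins 54 mm behind the grasp point. The pads swing forward as they close: fully open they stand 13 mm farther back than shut.
Start: joints at [-3.908, 23.554, -0.728, 91.456, 0.321, 64.991, -4.71], TCP at [0.625, -0, 0.231] pointing down, gripper open.
Joint ranges: [-169.25, 169.25], [-16.82, 113.86], [-84.01, 82.57], [7.8, 145.47], [-59.2, 239.2], [7.22, 106.19], [-163.78, 163.78]. Speed limits (degrees/s): [136.94, 136.94, 172.46, 172.46, 180, 180, 180].

### API

Orientations are given as [roll, pitch, yaw] about the fixed x, y, z axes, in that order (R = Rz(yaw) Ry(pitch) Rx(roll)).
In Python, from rig import env, grip, kinematics, state, imaging gives the robot as it stands. Calls block until the motion is done:
- env.reach(position, orientation): joint-space move of the TCP to a pose.
- env.move_straight(position, rot=None, vel=0.15, stop_force=None): straight line of the TCP; rot=None keeps the orientation; vel is the mean speed in m/s. With stop_force (N) it stops when the force on the tool has changed by that much, and returns True; else False.
- env.set_joints(angles): joint-space move.
- grip(opening): opening from 0.0 (shut) to 1.0 (fully open); the grip force is fixed at half the most; returns when the fingers have stopped.
- env.sleep(seconds).
- kinematics.inverse_kinematics(position, orientation): joint angles nearest the present ones, or None.
- state(): the state.
- imaging.camera(name): name is "scene" or "side" or "wrist"; returns a dict with "frame" (420x560x3 uint8, blue, green, red), "intrinsics" (3x3 intrinsics, pixels), "rvec" (rotation vector, rad) and "tvec" (3), from world to camera coordinates, as OpenCV has them. Camera axes: x right, y down, z forward; pixel columns grow to the right and rows downward; lengths in m; the calibration is good to about 2 mm. A picture is of the moment at which its call begins. There is no depth.
A pose or a line that the arm cannot do raises env.IKError and nothing moves.
- env.close_job(): hands the job in; it is judged then, once.
The state is a dict: "clock": time; "q": joint angles; "dq": joint speeds; "joint_efforts": joint torques, N m; "eef_pos": TCP position; "tool_rot": TCP orientation; "force": force on the tool from outside, world axes, zero at the start; "wrist_torque": the same for the moment, N m; "finger_gap": opening from 0.0 (shut) to 1.0 (fully open); "grip_force": force on a finger pad.
Only numpy, scipy, OpenCV 4.12 (cv2) and the standard library are available. Lean on these libraries where they do the work, as an engineer would, in place of code of your own. Each camera call takes 0.05 s, during which the arm holds its last target. There are 200 camera calls.

## Working session

There is one attempt and no reset: what is moved stays moved. The work goes in short steps, each a Python script; the robot and the scene stay as the last script left them, time stands still between calls to the robot, and variables do not carry over. Pictures are saved under pics/ and viewed, at most 10 in all, crops included, and the job is handed in when it is done.

```bash
ls; mkdir -p pics; python3 - <<'E'
from rig import env, imaging, state
import cv2
for n in ("scene","side"):
    c=imaging.camera(n); cv2.imwrite(f"pics/{n}0.png",cv2.resize(c["frame"],(784,588),interpolation=cv2.INTER_CUBIC))
    print(n,c["intrinsics"],c["rvec"],c["tvec"])
print(state()["clock"],env.pinch_z)
E
```

```text
pics
scene [[413.38034564   0.         283.47658568]
 [  0.         413.38034564 210.45166459]
 [  0.           0.           1.        ]] [ 1.74484476  1.46997954 -0.74896996] [-0.04851277 -0.11294435  1.7383341 ]
side [[448.2649388    0.         274.73747709]
 [  0.         448.2649388  210.62843045]
 [  0.           0.           1.        ]] [ 0.77452432 -2.5025154   1.17038302] [0.36668952 0.25762297 1.20533129]
0.1 0.0187
```

View pics/scene0.png

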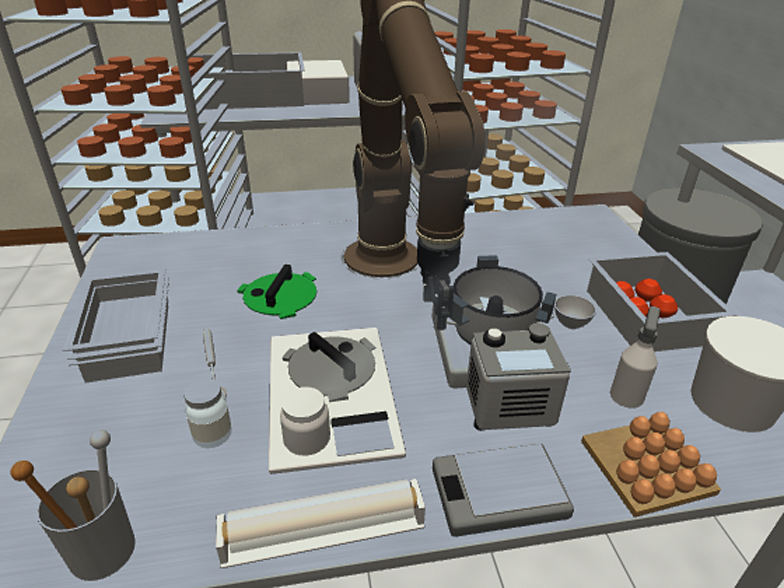

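View pics/side0.png

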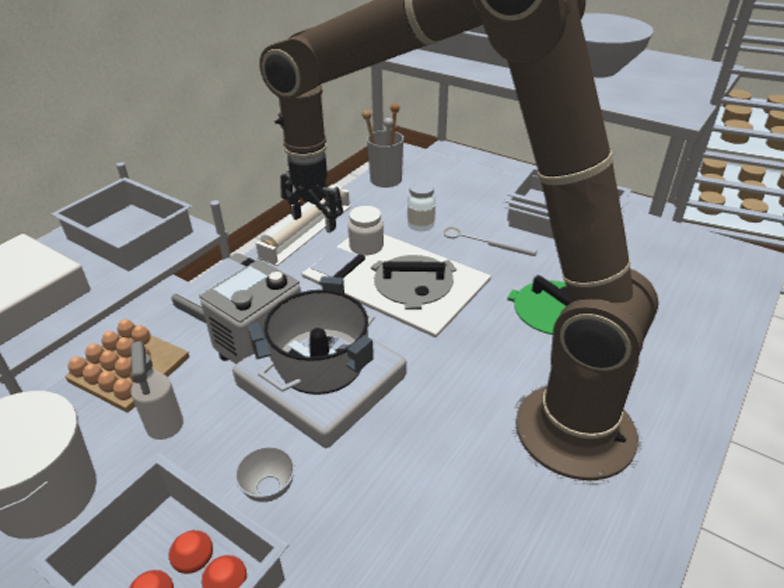

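The scene view shows the grey lid on the white board at (332,362) in the 1.4× picture, and the cutter bowl at (497,300) with its start button near (495,337). The lid could be confused with the green lid at (280,293), the lidded tub at (303,400) and the scale at (505,485). By the description (grey, black bar, on the white board), I choose the one at (332,362). The side view shows it at (412,278) and the bowl at (317,325).

```bash
cat > h.py <<'E'
import numpy as np, cv2
from rig import env, grip, kinematics, state, imaging
def P(c):
    R=cv2.Rodrigues(np.array(c["rvec"],float))[0]; return np.array(c["intrinsics"]),R,np.array(c["tvec"],float).ravel()
def ray(c,uv):
    K,R,t=P(c); d=R.T@np.linalg.inv(K)@np.array([uv[0],uv[1],1.]); return -R.T@t,d
def plane(c,uv,z):
    o,d=ray(c,uv); return o+d*(z-o[2])/d[2]
def proj(c,p):
    K,R,t=P(c); q=K@(R@np.array(p,float)+t); return q[:2]/q[2]
def tri(c1,u1,c2,u2):
    (a,d),(b,e)=ray(c1,u1),ray(c2,u2)
    s=np.linalg.lstsq(np.c_[d,-e],b-a,rcond=None)[0]; p,q=a+s[0]*d,b+s[1]*e
    return (p+q)/2,np.linalg.norm(p-q)
E
python3 - <<'E'
from h import *
np.set_printoptions(precision=4,suppress=True)
s=imaging.camera("scene"); d=imaging.camera("side")
for n,a,b in [("bar far/left",(315,338),(443,266)),("bar near/right",(352,371),(387,266)),("start",(495,335),(277,279)),("stop",(540,330),(242,297)),("tub",(303,397),(366,215))]:
    print(n,*tri(s,np.array(a)/1.4,d,np.array(b)/1.4))
for n,a in [("lid c",(331,366)),("ear a",(366,348)),("ear b",(293,353)),("ear c",(338,395))]: print(n,plane(s,np.array(a)/1.4,0.033))
for n,a in [("rim L",(454,291)),("rim R",(542,291)),("rim far",(497,268)),("rim near",(497,323))]: print(n,plane(s,np.array(a)/1.4,0.175))
for n,a in [("rim L",(265,325)),("rim R",(368,327)),("rim far",(317,291)),("rim near",(317,364))]: print(n,plane(d,np.array(a)/1.4,0.175))
E
```

```text
bar far/left [ 0.4353 -0.2235  0.0676] 0.007958169774073494
bar near/right [ 0.5515 -0.1541  0.0622] 0.010542927922849459
start [0.6245 0.1294 0.1793] 0.0026421884112386245
stop [0.6342 0.2187 0.1885] 0.0029107315393884546
tub [ 0.6761 -0.2532  0.1164] 0.005656564512350618
lid c [ 0.5009 -0.1914  0.033 ]
ear a [ 0.4517 -0.1063  0.033 ]
ear b [ 0.4431 -0.2728  0.033 ]
ear c [ 0.5936 -0.1849  0.033 ]
rim L [0.4561 0.0917 0.175 ]
rim R [0.4861 0.2866 0.175 ]
rim far [0.378  0.2176 0.175 ]
rim near [0.5831 0.1492 0.175 ]
rim L [0.5508 0.2425 0.175 ]
rim R [0.3848 0.1384 0.175 ]
rim far [0.5338 0.1087 0.175 ]
rim near [0.4029 0.2667 0.175 ]
```

```bash
python3 - <<'E'
from h import *
np.set_printoptions(precision=4,suppress=True)
print(state()["tool_rot"])
env.reach([0.494,-0.189,0.27],[180,0,30]); print(state()["clock"],state()["q"])
c=imaging.camera("wrist"); np.savez("w1.npz",**c); cv2.imwrite("pics/w1.png",c["frame"])
print(c["rvec"],c["tvec"],-P(c)[1].T@P(c)[2]); print(proj(c,[0.494,-0.189,0.067]))
E
```

```text
[-179.9446    0.0028   90.0013]
1.125 [  3.0895  12.1552  14.8527 102.5829  -3.4396  65.6753 -40.736 ]
[-2.5089  1.4419  0.2006] [-0.4105  0.2741  0.5073] [ 0.5544 -0.1516  0.413 ]
[280.7789 180.3077]
```

View pics/w1.png

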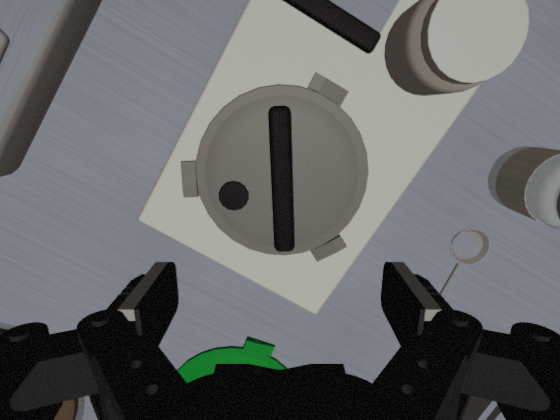

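The close view confirms the choice: a grey lid on the white board with a black bar from (279,107) to (285,250) and ears at (327,90), (190,178) and (328,246). The tub is beside it at the upper right. The bar is almost in line with the fingers. I'll measure it by mask.

```bash
cat >> h.py <<'E'
def bar(c,z,near):
    g=c["frame"].max(axis=2); m=(g<60).astype(np.uint8)
    n,l,st,ce=cv2.connectedComponentsWithStats(m)
    u=proj(c,near); k=max((i for i in range(1,n) if st[i,4]>800 and np.hypot(*(ce[i]-u))<60),key=lambda i:st[i,4])
    pts=cv2.findContours((l==k).astype(np.uint8),cv2.RETR_EXTERNAL,cv2.CHAIN_APPROX_NONE)[0][0]
    (cx,cy),wh,_=r=cv2.minAreaRect(pts); b=cv2.boxPoints(r)
    w=np.array([plane(c,p,z) for p in b]); e=[w[1]-w[0],w[2]-w[1]]; e.sort(key=np.linalg.norm)
    return w.mean(0),np.degrees(np.arctan2(e[1][1],e[1][0])),[np.linalg.norm(v) for v in e]
E
python3 - <<'E'
from h import *
np.set_printoptions(precision=4,suppress=True)
c=dict(np.load("w1.npz"))
print(bar(c,0.077,[0.494,-0.189,0.067]))
# flange: grey, circle fit at z=.033 using pixels darker than board
f=c["frame"]; hsv=cv2.cvtColor(f,cv2.COLOR_BGR2HSV)
m=((f.max(2)>60)&(f.max(2)<160)&(hsv[...,1]<45)).astype(np.uint8)
m=cv2.morphologyEx(m,cv2.MORPH_OPEN,np.ones((3,3)))
n,l,st,ce=cv2.connectedComponentsWithStats(m); k=l[140,250]; print(st[k],ce[k])
h=cv2.convexHull(cv2.findContours((l==k).astype(np.uint8),cv2.RETR_EXTERNAL,cv2.CHAIN_APPROX_NONE)[0][0])
print(cv2.minEnclosingCircle(h))
for u in [(327,90),(190,178),(328,246)]: print(plane(c,u,0.033))
E
```

```text
(array([ 0.494 , -0.1896,  0.077 ]), np.float64(-147.29775527862554), [np.float64(0.020636891061092708), np.float64(0.1468501835587283)])
[  180    72   189   189 21257] [282.9899 166.7593]
((281.1103515625, 167.85028076171875), 102.3492431640625)
[ 0.5956 -0.1859  0.033 ]
[ 0.4391 -0.1034  0.033 ]
[ 0.4477 -0.2812  0.033 ]
```

```bash
python3 - <<'E'
from h import *
env.reach([0.47,0.19,0.36],[180,0,32.7]); print(state()["clock"])
c=imaging.camera("wrist"); np.savez("w2.npz",**c); cv2.imwrite("pics/w2.png",c["frame"])
print(proj(c,[0.47,0.19,0.175]))
E
```

```text
2.625
[278.65500767 182.13454075]
```

View pics/w2.png

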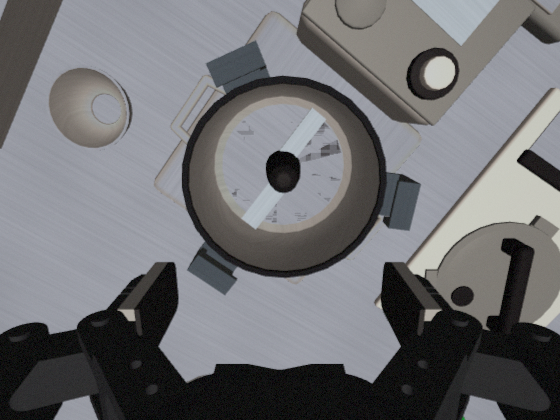

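The bowl's black gasket ring is centred near (284,177), with hooks at (238,64), (403,201) and (212,268). The start button is at (440,72) and the grey stop knob at (360,5).

```bash
python3 - <<'E'
from h import *
np.set_printoptions(precision=4,suppress=True)
c=dict(np.load("w2.npz")); f=c["frame"].astype(int); hsv=cv2.cvtColor(c["frame"],cv2.COLOR_BGR2HSV)
for u in [(284,80),(238,64),(403,201),(212,268),(205,240)]: print(u,f[u[1],u[0]],end=" ")
m=(f.max(2)<45).astype(np.uint8); n,l,st,ce=cv2.connectedComponentsWithStats(m)
y,x=np.nonzero(l==l[82,284] if l[82,284] else l*0); print("\nring",len(x),x.min(),x.max(),y.min(),y.max())
cen=None
for inner in (0,1):
    pts=[]
    for a in np.radians(np.arange(0,360,4)):
        rr=np.arange(75,115); X=np.round(284+rr*np.cos(a)).astype(int); Y=np.round(177+rr*np.sin(a)).astype(int)
        d=np.nonzero(m[Y,X])[0]
        if len(d): r=rr[d[0] if inner else d[-1]]; pts.append(plane(c,(284+r*np.cos(a),177+r*np.sin(a)),0.179 if not inner else .181)[:2])
    p=np.array(pts)
    for _ in range(4):
        s=np.linalg.lstsq(np.c_[2*p,np.ones(len(p))],(p**2).sum(1),rcond=None)[0]; R=np.sqrt(s[2]+s[:2]@s[:2])
        e=np.hypot(*(p-s[:2]).T)-R; p=p[abs(e)<2*e.std()+3e-4]
    print("circle",s[:2],R,len(p),e.std())
    if not inner: cen=s[:2]
hm=((f[...,0]-f[...,2]>4)&(f.max(2)>45)&(f.max(2)<100)).astype(np.uint8)
hm=cv2.morphologyEx(hm,cv2.MORPH_OPEN,np.ones((5,5))); n,l,st,ce=cv2.connectedComponentsWithStats(hm)
for i in range(1,n):
    if st[i,4]>300:
        w=plane(c,ce[i],0.19)[:2]-cen; print("hook",ce[i],st[i,4],np.hypot(*w),np.degrees(np.arctan2(w[1],w[0])))
bm=((f.min(2)>190)).astype(np.uint8); n,l,st,ce=cv2.connectedComponentsWithStats(bm)
for i in range(1,n):
    if 200<st[i,4]<4000 and np.hypot(*(ce[i]-[440,72]))<30: print("start",ce[i],st[i],[plane(c,ce[i],z) for z in (.176,.18,.184)], plane(c,ce[i]+[st[i,2]/2,0],.18)-plane(c,ce[i],.18))
E
```

```text
(284, 80) [33 28 31] (238, 64) [86 79 72] (403, 201) [88 79 74] (212, 268) [89 82 75] (205, 240) [43 40 41] 
ring 4103 182 385 76 276
circle [0.4715 0.1853] 0.0970490595990979 77 0.00046324315062798086
circle [0.472  0.1858] 0.09107543185382894 90 0.000441035388939568
hook [237.8503  67.3021] 1804 0.11079220791282182 53.38595211975367
hook [399.0558 201.1365] 1451 0.10943020797651012 -64.66279045354737
hook [211.0632 274.0243] 823 0.1150714403031883 173.56400816396513
start [438.8164  72.3494] [425  58  29  29 621] [array([0.6307, 0.1238, 0.176 ]), array([0.6294, 0.125 , 0.18  ]), array([0.6282, 0.1263, 0.184 ])] [ 0.0069 -0.0107  0.    ]
```

```bash
python3 - <<'E'
from h import *
np.set_printoptions(precision=4,suppress=True)
env.reach([0.494,-0.1896,0.15],[180,0,32.7])
print(env.move_straight([0.494,-0.1896,0.0485],vel=0.12,stop_force=15))
grip(0.0); s=state(); print(s["finger_gap"],s["grip_force"],s["clock"])
env.move_straight([0.494,-0.1896,0.29],vel=0.2); s=state(); print(s["force"],s["wrist_torque"],s["finger_gap"])
env.reach([0.4717,0.1855,0.29],[180,0,9]); s=state(); print(s["clock"],s["eef_pos"],s["tool_rot"],s["q"])
c=imaging.camera("wrist"); np.savez("w3.npz",**c); cv2.imwrite("pics/w3.png",c["frame"])
E
```

```text
False
0.2473352290572919 60.05507469177246 5.875
[ 1.1912 -0.2786 -3.2967] [-0.0161 -0.0067  0.0101] 0.2478050889791419
8.6333 [0.4721 0.1842 0.2898] [179.9545   0.0187   8.9276] [ -36.639     8.9239   11.2381  103.527    -1.8303   67.7588 -105.912 ]
```

View pics/w3.png

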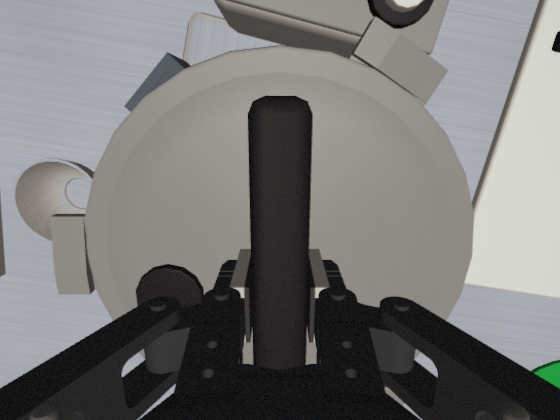

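The lid hangs straight in the grip with the bar vertical at x≈280. The flange circle is near (281,235) with radius about 190, and the ears are at (400,60) and (72,255). Next I'll find the lid's centre relative to the TCP, and check the IK for the turn.

```bash
python3 - <<'E'
from h import *
np.set_printoptions(precision=4,suppress=True)
c=dict(np.load("w3.npz")); g=cv2.GaussianBlur(c["frame"],(5,5),0).astype(float)
zt=0.2898+env.pinch_z-0.04+0.005
pts=[]
for a in np.radians(np.r_[np.arange(185,238,2),np.arange(240,312,2),np.arange(318,365,2)]):
    rr=np.arange(165,215); X=np.clip(281+rr*np.cos(a),0,559).astype(int); Y=np.clip(235+rr*np.sin(a),0,419).astype(int)
    d=np.abs(np.diff(g[Y,X],axis=0)).sum(1); k=np.argmax(d)
    if d[k]>8: pts.append(plane(c,(281+(rr[k]+.5)*np.cos(a),235+(rr[k]+.5)*np.sin(a)),zt)[:2])
p=np.array(pts); n0=len(p)
from scipy.optimize import least_squares
r=least_squares(lambda s:np.hypot(*(p-s[:2]).T)-s[2],[.472,.185,.097],loss="soft_l1",f_scale=.001)
e=r.fun; print("lid c",r.x,n0,np.median(abs(np.hypot(*(p-r.x[:2]).T)-r.x[2])))
r=least_squares(lambda s:np.hypot(*(p-s[:2]).T)-.097,[.472,.185],loss="soft_l1",f_scale=.001); print("R fixed",r.x)
print("bar end rel TCP",[plane(c,(280,v),zt+.045)[:2]-[.4721,.1842] for v in (96,99)], "expect .075 at 9deg", .075*np.cos(np.radians(9)),.075*np.sin(np.radians(9)))
s=state(); print(s["eef_pos"],s["tool_rot"],s["clock"])
for y in (9,-10,-36,-44): print(y,kinematics.inverse_kinematics([.4717,.1855,.2],[180,0,y]))
E
```

```text
lid c [0.4706 0.1849 0.0966] 87 0.0008114742886614623
R fixed [0.47   0.1849]
bar end rel TCP [array([0.0719, 0.0121]), array([0.071, 0.012])] expect .075 at 9deg 0.07407662554463533 0.011732584878017314
[0.4722 0.184  0.2898] [179.9633   0.0074   8.8885] 8.6833
9 [ -36.0505   13.7824   10.8204  110.4285   -3.0901   56.0636 -104.8083]
-10 [ -37.5721   13.8018   12.6368  110.5241   -3.6073   56.0487 -123.2725]
-36 [ -39.648    13.8487   15.1215  110.6534   -4.3177   56.0353 -148.5313]
-44 [ -40.5056   13.8753   16.1507  110.7065   -4.6134   56.0321 -156.2211]
```

```bash
python3 - <<'E'
from h import *
np.set_printoptions(precision=4,suppress=True)
x,y=.4729,.1861
env.move_straight([x,y,.222],rot=[180,0,9],vel=.1); s=state(); print(s["eef_pos"],s["force"])
print(env.move_straight([x,y,.198],vel=.02,stop_force=9)); s=state(); print(s["eef_pos"],s["force"],s["wrist_torque"],s["tool_rot"],s["clock"])
c=imaging.camera("wrist"); cv2.imwrite("pics/w4.png",c["frame"]); d=imaging.camera("side"); cv2.imwrite("pics/s4.png",cv2.resize(d["frame"][180:330,130:330],(800,600),interpolation=cv2.INTER_CUBIC))
E
```

```text
[0.4733 0.1862 0.2225] [ 0.1729 -0.1615 -3.8481]
True
[0.4728 0.1861 0.2004] [-0.8043 -0.115   5.6763] [-0.0461  0.1374 -0.0347] [179.9997   0.0228   8.9992] 10.525
```

View pics/s4.png

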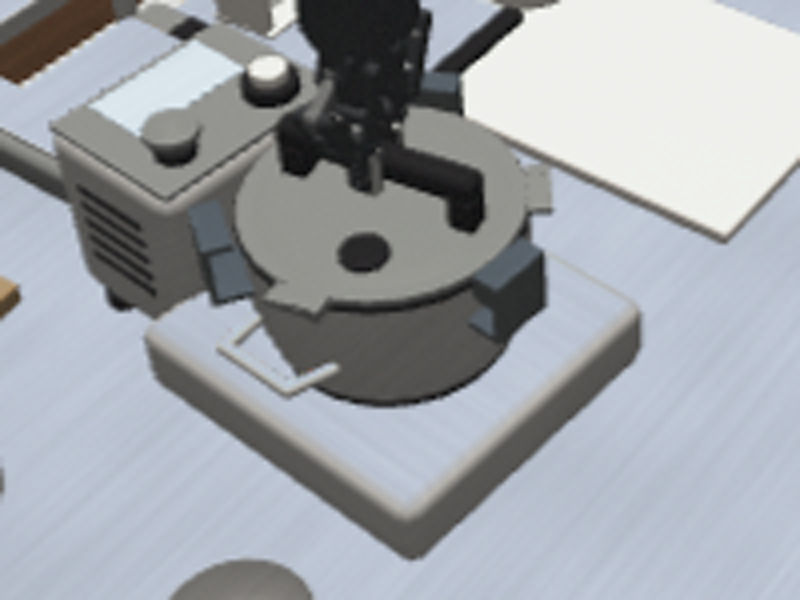

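The crop shows the lid level on the bowl, with ears in the gaps at (297,298) and (538,190) and clear of the hooks at (225,255) and (515,290). Next I'll turn it clockwise in steps, watching the torque.

```bash
python3 - <<'E'
from h import *
np.set_printoptions(precision=3,suppress=True)
C=np.array([.4717,.1855])
for yaw in (-3,-15,-24,-30,-34,-37,-40):
    a=np.radians(yaw-9); o=np.array([[np.cos(a),-np.sin(a)],[np.sin(a),np.cos(a)]])@[.0012,.0006]
    z=.2004-.0014*(9-yaw)/45
    env.reach([*(C+o),z],[180,0,yaw]); s=state()
    print(yaw,s["tool_rot"][2],s["eef_pos"],s["force"],s["wrist_torque"],s["q"][6],s["clock"])
    if abs(s["wrist_torque"][2])>2.5: break
E
```

```text
-3 -2.7946703661449686 [0.474 0.186 0.201] [0.619 0.923 4.982] [-0.018 -0.145 -0.4  ] -115.99375665526668 10.9333
-15 -14.818429886813519 [0.474 0.186 0.2  ] [-0.015  0.204  6.72 ] [-0.08   0.004 -0.508] -127.40266882461827 11.2417
-24 -23.82385619379281 [0.474 0.186 0.2  ] [0.294 1.327 6.624] [-0.142  0.102 -0.529] -135.9415769977784 11.5083
-30 -29.79161168523547 [0.474 0.185 0.2  ] [0.36  0.854 7.764] [-0.066  0.159 -0.454] -141.60131751970448 11.7583
-34 -33.73312155807066 [0.474 0.185 0.2  ] [-0.936  0.17   7.061] [-0.099  0.149 -0.07 ] -145.34991313593633 12.0083
-37 -36.60574626283568 [0.473 0.184 0.199] [-1.259 -4.761  8.79 ] [-1.047  0.177  1.225] -148.0876573401682 12.2583
-40 -39.65527775356609 [0.474 0.183 0.199] [ 0.593 -5.37   8.039] [-1.29  -0.106  1.046] -150.9393169464859 12.5083
```

```bash
python3 - <<'E'
from h import *
s=state(); print(s["wrist_torque"],s["force"],s["finger_gap"])
c=imaging.camera("wrist"); d=imaging.camera("side"); np.savez("w5.npz",**c)
out=np.hstack([cv2.resize(c["frame"],(400,300)),cv2.resize(d["frame"][180:330,130:330],(400,300),interpolation=cv2.INTER_CUBIC)])
cv2.imwrite("pics/w5.png",out)
E
```

```text
[-1.29002456 -0.10557741  1.04597584] [ 0.59255209 -5.36978591  8.03931805] 0.24834623231474628
```

View pics/w5.png

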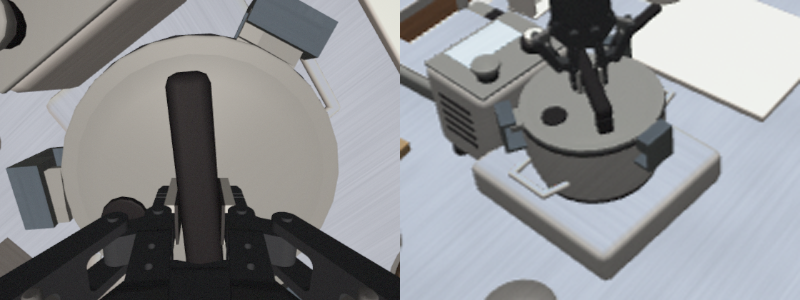

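The ears are inside the hooks. The bar is now about 3° off the gripper's axis, so the lid stopped hard near -36° while the gripper went on to -39.6°. Next I'll release, rise and measure.

```bash
python3 - <<'E'
from h import *
np.set_printoptions(precision=4,suppress=True)
env.sleep(.2); grip(1.0)
p=state()["eef_pos"]; env.move_straight([p[0],p[1],.27],vel=.15)
env.reach([.4717,.1855,.36],[180,0,-36]); s=state(); print(s["clock"],s["force"])
c=imaging.camera("wrist"); np.savez("w6.npz",**c); cv2.imwrite("pics/w6.png",c["frame"])
print(bar(c,.179+.05,[.4717,.1855,.22]))
f=c["frame"].astype(int)
bm=(f.min(2)>190).astype(np.uint8); n,l,st,ce=cv2.connectedComponentsWithStats(bm); u=proj(c,[.628,.1245,.18])
for i in range(1,n):
    if st[i,4]>200 and np.hypot(*(ce[i]-u))<40: print("start",ce[i],st[i],plane(c,ce[i],.18))
E
```

```text
14.525 [-0.2753  0.3243 -0.7418]
(array([0.4725, 0.1852, 0.229 ]), np.float64(145.30097692774166), [np.float64(0.020548833414280706), np.float64(0.14609386171190247)])
```

View pics/w6.png

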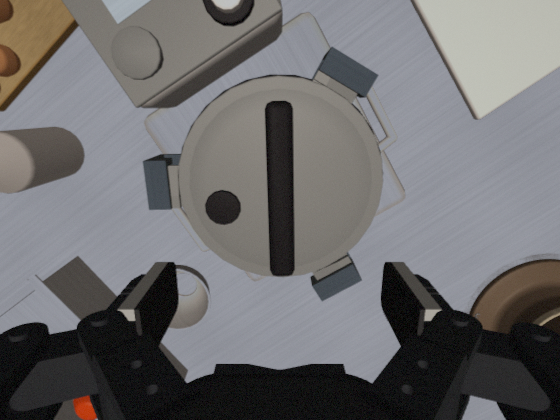

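The lid is centred (0.4725, 0.1852) at yaw -34.7°, with every ear in a hook at (345,75), (170,185) and (335,272). The button-based cutter yaw of about -5.4° puts home at -35.4°. To confirm the stop is hard, I'll regrip square to the bar and push again under torque control.

```bash
python3 - <<'E'
from h import *
np.set_printoptions(precision=3,suppress=True)
x,y=.4725,.1852
env.reach([x,y,.26],[180,0,-34.7]); env.move_straight([x,y,.2],vel=.1,stop_force=15); grip(0.0)
s=state(); b=s["eef_pos"][2]; print(s["tool_rot"],s["eef_pos"],s["force"],s["wrist_torque"])
for yaw in (-34.7,-35.7,-36.7,-37.7,-38.7,-39.7,-40.7):
    env.reach([x,y,b-.0008],[180,0,yaw]); env.sleep(.15); s=state(); print(yaw,s["tool_rot"][2],s["eef_pos"],s["force"],s["wrist_torque"][2],s["clock"])
env.sleep(.2); grip(1.0); env.move_straight([x,y,.27],vel=.15)
env.reach([.4717,.1855,.36],[180,0,-36]); c=imaging.camera("wrist"); np.savez("w7.npz",**c)
print(bar(c,.179+.05,[.4717,.1855,.22]),state()["clock"])
E
```

```text
[179.995  -0.    -34.686] [0.472 0.185 0.2  ] [-1.369 -1.274  4.497] [-0.236  0.35   0.158]
-34.7 -34.691206650366084 [0.472 0.185 0.2  ] [-2.126 -1.912  5.778] 0.27045087039207527 16.8083
-35.7 -35.57559915480592 [0.472 0.185 0.2  ] [-2.905 -4.289  6.386] 1.0985374237737178 17.2083
-36.7 -36.504484871603594 [0.472 0.184 0.2  ] [-1.981 -4.14   6.844] 1.7178447121452296 17.6083
-37.7 -37.59962962064619 [0.473 0.184 0.2  ] [-1.176 -4.526  6.503] 1.1225455480956699 18.0083
-38.7 -38.505018587393444 [0.473 0.184 0.2  ] [-1.436 -4.155  5.037] 1.7841811191831558 18.4083
-39.7 -39.41387885136959 [0.473 0.184 0.2  ] [-1.826 -5.641  6.   ] 2.4958972364061403 18.8083
-40.7 -40.32393518585398 [0.473 0.184 0.2  ] [-2.052 -5.726  6.827] 3.130093935296994 19.2083
(array([0.472, 0.184, 0.229]), np.float64(146.5226548554044), [np.float64(0.0202772242565886), np.float64(0.1462151204784947)]) 21.1667
```

```bash
python3 - <<'E'
from h import *
np.set_printoptions(precision=4,suppress=True)
def ang(c,ctr):
    g=c["frame"].max(axis=2); n,l,st,ce=cv2.connectedComponentsWithStats((g<60).astype(np.uint8)); u=proj(c,ctr)
    k=max((i for i in range(1,n) if st[i,4]>800 and np.hypot(*(ce[i]-u))<60),key=lambda i:st[i,4])
    y,x=np.nonzero(l==k); w=np.array([plane(c,p,.229)[:2] for p in zip(x,y)]); v=cv2.fitLine(w.astype(np.float32)*1000,cv2.DIST_L2,0,.01,.01).ravel()
    return np.degrees(np.arctan2(v[1],v[0])),w.mean(0)
c=imaging.camera("wrist")
for q in (dict(np.load("w6.npz")),dict(np.load("w7.npz")),c):
    print(ang(q,[.472,.185,.22]))
for n,q in (("w2",dict(np.load("w2.npz"))),("now",c)):
    print(n,"stop-start check",proj(q,[.63,.125,.18]))
    f=q["frame"].astype(int); m=((f[...,0]-f[...,2]>9)&(f.max(2)>60)&(f.max(2)<105)).astype(np.uint8)
    m=cv2.morphologyEx(m,cv2.MORPH_OPEN,np.ones((3,3))); k,l,st,ce=cv2.connectedComponentsWithStats(m)
    for i in range(1,k):
        if st[i,4]>250:
            w=plane(q,ce[i],.193)[:2]-[.4718,.1855]
            if .1<np.hypot(*w)<.13:
                r=cv2.minAreaRect(np.argwhere(l==i)[:,::-1].astype(np.int32)); b=np.array([plane(q,p,.193)[:2]-[.4718,.1855] for p in cv2.boxPoints(r)])
                print(np.hypot(*w),np.degrees(np.arctan2(w[1],w[0])),st[i,4],[np.linalg.norm(b[1]-b[0]),np.linalg.norm(b[2]-b[1])])
im=c["frame"]; t=[]
for z,a in ((.19,54.),(.19,174.),(.19,-66.)):
    u=proj(c,[.4718+.11*np.cos(np.radians(a)),.1855+.11*np.sin(np.radians(a)),z]).astype(int); t.append(cv2.resize(im[max(u[1]-40,0):u[1]+40,u[0]-40:u[0]+40],(260,260),interpolation=cv2.INTER_CUBIC))
cv2.imwrite("pics/hooks.png",np.hstack(t))
E
```

```text
(np.float32(-34.733418), array([0.4763, 0.1818]))
(np.float32(-34.670826), array([0.4762, 0.1819]))
(np.float32(-34.732117), array([0.4763, 0.1819]))
w2 stop-start check [439.265   71.8114]
0.11042016533441729 53.30679447309815 1755 [np.float64(0.04501160640411155), np.float64(0.029569329717915576)]
0.11389532195236553 -66.14068929360083 959 [np.float64(0.046251723326385816), np.float64(0.019550985645539545)]
0.11406799772263274 173.57119902424586 815 [np.float64(0.019702450996050013), np.float64(0.04564208850851138)]
now stop-start check [225.1158 -12.5643]
0.11393434397262106 -66.37283497061215 1342 [np.float64(0.020004701325806173), np.float64(0.045381855856919194)]
0.11325095762913247 53.525167474513886 1017 [np.float64(0.01966916389657654), np.float64(0.046266026538215446)]
0.11423342771480961 174.09376423100625 789 [np.float64(0.04593769855563669), np.float64(0.01984299688376148)]
```

View pics/hooks.png

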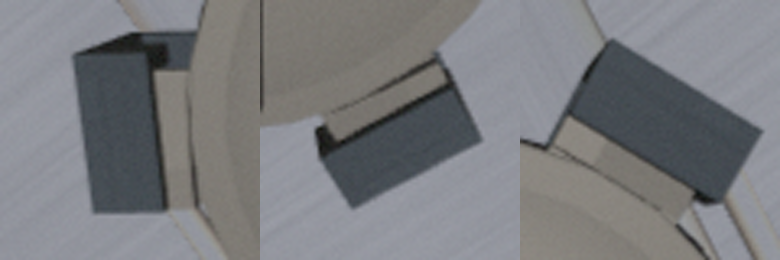

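Lid yaw stays at -34.7° after a 3 N m push, and it equals home: the hook tops (46 mm including the stop) are centred at -66.4, 53.5 and 174.1°, which after the 1.5° stop offset gives a cutter yaw of -4.7°. In the crop, all three ears fill their hooks. The lid is locked, so I'll press start.

```bash
python3 - <<'E'
from h import *
np.set_printoptions(precision=4,suppress=True)
x,y=.628,.1265
grip(0.0); env.reach([x,y,.25],[180,0,0]); 
env.move_straight([x,y,.198],vel=.1)
print(env.move_straight([x,y,.168],vel=.02,stop_force=9)); s=state(); print(s["eef_pos"],s["force"],s["clock"])
env.sleep(.2); c=imaging.camera("side"); env.move_straight([x,y,.27],vel=.1); print(state()["clock"],state()["force"])
env.reach([.50,0.0,.36],[180,0,0]); d=imaging.camera("side"); e=imaging.camera("scene")
cv2.imwrite("pics/end.png",np.hstack([cv2.resize(q,(400,300),interpolation=cv2.INTER_CUBIC) for q in (c["frame"][160:310,130:330],d["frame"][160:310,130:330])]))
E
```

```text
True
[0.6281 0.1265 0.1822] [-1.6433 -1.1134  5.1286] 24.4167
25.7 [ 0.277  -0.1227 -0.2743]
```

View pics/end.png

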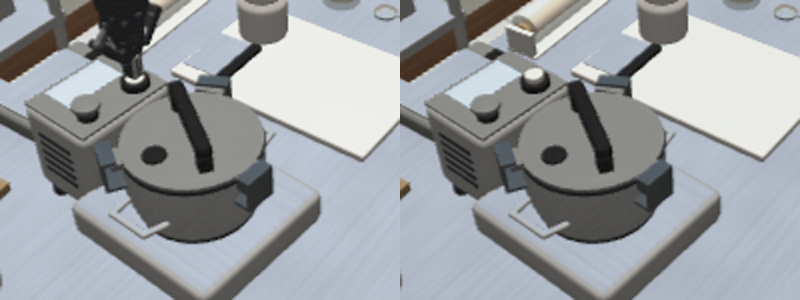

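The left frame shows the fingertip on the button, and the right shows the button sprung back with the lid still home. The settled force was only about 5 N, so I can't be sure the button went fully down. I'll press again, more firmly.

```bash
python3 - <<'E'
from h import *
np.set_printoptions(precision=4,suppress=True)
x,y=.628,.1265
env.reach([x,y,.25],[180,0,0]); env.move_straight([x,y,.2],vel=.1)
print(env.move_straight([x,y,.192],vel=.03,stop_force=2),state()["eef_pos"][2],state()["force"])
z=None
for t in (2,4,20):
    print(env.move_straight([x,y,.172],vel=.02,stop_force=t)); s=state(); print(t,s["eef_pos"],s["force"],s["clock"])
env.sleep(.3); s=state(); print(s["eef_pos"],s["force"])
env.move_straight([x,y,.27],vel=.1); env.reach([.50,0.0,.36],[180,0,0])
c=imaging.camera("side"); s=state(); print(s["clock"],s["force"])
E
```

```text
False 0.1918499186809345 [ 0.3502 -0.5372  0.5484]
True
2 [0.6281 0.1265 0.1856] [0.9762 0.1544 3.0299] 29.025
True
4 [0.6281 0.1265 0.1822] [-0.5995  0.2219  5.6351] 29.3917
True
20 [0.6282 0.1266 0.1822] [-2.0564  0.1256  6.1309] 29.6583
[0.6282 0.1266 0.1822] [-1.0747 -0.1383  7.7733]
31.8583 [-0.6533  0.7374 -0.2174]
```

The button bottoms at z = 0.1822 both times, even with 20 N, after first contact near 0.188. That is its full 6 mm of travel, so I'll hand in.

```bash
python3 -c "
from h import *
print(env.close_job())"
```

```text
the job is handed in; nothing more can be done
None
```

The job is handed in: the lid is on the bowl and turned home against the hook stops, the start button was pressed twice to its full travel after that and has sprung back, the arm is clear, and no other item on the table was handled.

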